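Caddy from under the counter light onto the display stand

ROBOT

A 6-joint arm with a two-finger parallel gripper is mounted at the origin on the work surface. World frame = base frame: x ahead of the robot, y to its left, z up, the work surface at z = 0. Lengths are in m, angles in rad, forces in N, time in s.
With the tool pointing down it reaches from about 0.35 to 0.8 m from the base axis. Payload 7.3 kg.
Tool frame: the origin (TCP) lies on the centre line of the jaws, within the pads' length; the fingertips stand 11 mm ahead of it and the grasp point (between the pads) lies 8 mm behind it (robot.tcp_to_tips is the distance from the TCP to the fingertips, in m); z points along the fingers, y is the line along which they close (so a half turn about z gives the same grasp; the last joint's range is limited). The gripper opens to 85 mm and grips with 20 to 120 N. Pads are 22 mm wide; open, the fingers measure 114 mm over their backs; the gripper's body (76 mm by 85 mm) begins 54 mm behind the grasp point. The pads swing forward as they close: fully open they stand 13 mm farther back than shut.
Start: joints at [-1.431, 0.342, 1.524, -0, 1.275, -0.146], TCP at [0.148, -0.504, 0.205] pointing down, gripper open.
Joint ranges: [-2.53, 2.53], [-0.77, 2.02], [0.04, 2.7], [-1, 4.14], [0.28, 2.66], [-3.11, 3.11]. Speed limits (rad/s): [2.57, 2.57, 3.14, 3.14, 3.14, 3.14].

INTERFACE

Orientations are given as a rotation vector (axis times angle).
In Python, from workcell import robot gives the robot as it stands.
- The arm moves only by the tool play_rows, never from a script. Its argument "moves" is a list of rows, each a list of 3 entries, a list of its own where there are three numbers: the shift along the world's x, y, z in units of 25 mm (1.0 is 25 mm), then the turn, a rotation vector about the world's x, y, z in units of 8 degrees (1.0 is 8 degrees), then the closure, from -1 (fully open) to 1 (shut). A call has 1 to 8 rows; each row is the pose to reach, as a shift and turn from the pose commanded when the call began; what a row does not reach only later rows make up. A row lasts 1/10 s, in which the tool goes at most 50 mm and 8.59 degrees, less where a joint would pass 70% of its speed; a pose out of reach is approached as far as the arm can. A call with a gripper value outside its range is refused whole. The fingers move at their own pace and stop on an object; "squeeze" is the grip in N (left out, the last holds). Time passes only in rows, so rows that repeat a pose let the fingers close. It gives the time, the measured TCP pose, the force, the opening and the grip force at its end, in the units of the state.
- robot.state(): the state, without advancing time (a new reading comes with each control period).
- robot.capture(name): name is "scene" or "top"; returns the picture (400x640x3 uint8, red, green, blue); there is no depth.
- robot.camera_model(name): a dict with "fx", "fy", "cx", "cy" (pixels), "dist" ([k1, k2, p1, p2, k3] as OpenCV has them; the pictures are not rectified), "pose" (4x4, takes a point from camera to world coordinates). Camera axes: x right, y up, looking along -z (the intrinsics and any distortion apply to the point x, -y, -z); pixel columns grow to the right and rows downward; lengths in m; the calibration is good to about 2 mm. A picture is of the moment at which its call begins. camera_model takes no time and is no camera call.
- robot.close_job(): hands the job in; it is judged then, once.
The state is a dict: "time_s": time; "qpos": joint angles; "joint_vel": joint speeds; "joint_torque": joint torques, N m; "tool_pos": TCP position; "orientation": TCP orientation; "wrist_force": force on the tool from outside, world axes, zero at the start; "wrist_torque": the same for the moment, N m; "grip_width": finger opening in m; "gripper_force": force on a finger pad.
Only numpy, scipy, OpenCV 4.12 (cv2) and the standard library are available. Lean on these libraries where they do the work, as an engineer would, in place of code of your own. Each camera call takes 0.05 s, during which the arm holds its last target. There are 200 camera calls.

TASK

Take the brass-handled boxwood caddy of cream tuner buttons out from under the counter light by its handle, and set it down gently in the middle of the round display stand, standing level with all three buttons still in it. Keep the caddy roughly level on the way, do not bump the light, and leave the other things on the counter where they are.

Things in the scene. Friction and masses are not known exactly. Their poses are not given: they have to be found in the camera images.
- caddy: the caddy to move: open boxwood box 90 (x) x 64 (y) x 38 mm high, walls 4 mm, with a fixed square brass arch handle along its x axis; 0.18 to 0.36 kg. Origin: centre of the underside, z up. It stands on the riser under the light bar with its -x side towards the robot
- caddy_handle: the brass arch of that caddy, same origin and axes as the caddy: uprights at x = +-43 mm, joined by a level crossbar 92 mm long (x), 12 mm wide (y), 12 mm high, its top 104 mm above the caddy's underside
- caddy_grip (a point): centre of the brass crossbar, 98 mm above the caddy's underside; axes as the caddy
- button0: cream tuner button, 19 mm diameter, 12 mm high, 10 g, loose in the brass-handled caddy; origin: centre of its underside
- button1: another such button in the caddy
- button2: the third button in the caddy
- riser: dark wooden block under the light, fixed, 130 (x) x 370 (y) x 80 mm high, on which both caddies stand; origin: centre of its underside
- light: counter light, fixed: a slim aluminium bar 470 mm long (y), 30 mm wide (x), 24 mm high, underside 328 mm above the counter, on two 16 mm posts at y = +-220 mm. Origin: on the counter below the bar's middle; its x axis points away from the robot
- light_bar (a point): middle of the light bar's underside
- stand: round display stand, fixed: 110 mm foot, telescopic stem, level plate 124 mm across topped by a springy blue cloth cushion (120 mm across, gives at most 8 mm, 2 N per mm). Origin: centre of the foot underside, on the stem axis. The cushion top is 115 to 190 mm above the counter; this height differs each time, is not reported and must be felt or seen
- other_caddy: bystander: an identical caddy with a black handle, also on the riser; origin: centre of the underside
- bottleneck: bystander: green glass tube 28 mm across, 55 mm high, standing in the black-handled caddy; origin: centre of its lower end
- slide: bystander: brass slide, tube 26 mm across, 60 mm high, standing on the counter; origin: centre of its lower end
- tin: bystander: closed round boxwood pick tin, 74 mm across, 39 mm high; origin: centre of its underside
- tuner: bystander: black clip-on tuner 30 x 50 x 22 mm lying on the counter; origin: centre of its underside
- clip_post: bystander, fixed: steel spring clip holding two tortoiseshell picks on a post 172 mm tall with a 70 mm wooden foot; origin: centre of the foot's underside
Not all that is in view belongs to the job. What is shaped like the caddy but orange or pink is not meant. What is shaped like the stand but orange is not meant.

How it is judged:
By the outcome, as a careful person would: the job done as asked, in the order asked, and still so for the second after the job is handed in, with the robot touching nothing.
It also fails if it takes over 61 s, if anything falls off the work surface, if the arm or the gripper's body presses on something with over 40 N, if the wrist force passes 120 N, or if a joint passes its speed limit or range.

## Working session

There is one attempt and no reset: what is moved stays moved. The work goes in short steps, Python scripts to look and compute and a tool call to move; the robot and the scene stay as the last step left them, time stands still between calls to the robot, and variables do not carry over. Pictures are saved under pics/ and viewed, at most 10 in all, crops included, and the job is handed in when it is done.

Besides the shell and the picture viewer there is one more tool, called by a JSON object that holds its "op" and its "data", one argument or row to a line. play_rows: Moves the arm, as the interface text tells. Its arguments: {"type":"object","properties":{"moves":{"type":"array","items":{"type":"array"}},"squeeze":{"type":"number"}},"required":["moves"]}

```bash
mkdir -p pics; ls; python3 - <<'E'
from workcell import robot
import cv2
for n in("scene","top"):
    cv2.imwrite(f"pics/{n}0.png",robot.capture(n)[:,:,::-1]); m=robot.camera_model(n); print(m)
s=robot.state();print(s['tool_pos'],s['orientation'],s['time_s'],s['wrist_force'])
E
```

```text
pics
{'fx': 375.53190410604657, 'fy': 375.53190410604657, 'cx': 321.2072127079621, 'cy': 198.87945455259535, 'dist': array([-0.01046656,  0.        ,  0.        ,  0.        ,  0.        ]), 'pose': array([[-0.46649716, -0.67220132,  0.57491371,  1.17426234],
       [ 0.88446449, -0.36195214,  0.29447108,  0.3200796 ],
       [ 0.0101474 ,  0.64586069,  0.76338785,  0.99984795],
       [ 0.        ,  0.        ,  0.        ,  1.        ]])}
{'fx': 374.2138843250869, 'fy': 374.2138843250869, 'cx': 322.72463407571644, 'cy': 198.09209092704592, 'dist': array([0.02519768, 0.        , 0.        , 0.        , 0.        ]), 'pose': array([[-0.02269416,  0.99885907, -0.04201814,  0.51023701],
       [-0.99964693, -0.02325292, -0.01285734, -0.00506592],
       [-0.01381971,  0.04171151,  0.99903412,  1.5294488 ],
       [ 0.        ,  0.        ,  0.        ,  1.        ]])}
[ 0.14797188 -0.50332732  0.20418768] [-3.10822314e+00 -4.47194489e-01 -1.06259003e-05] 0.1 [ 0.5800123  -0.30443587 -0.31881165]
```

View pics/scene0.png

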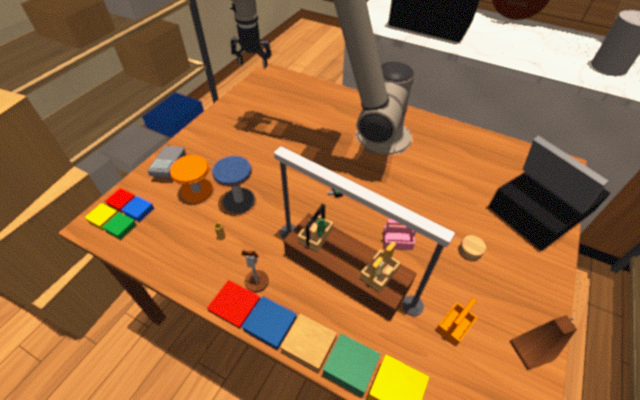

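View pics/top0.png

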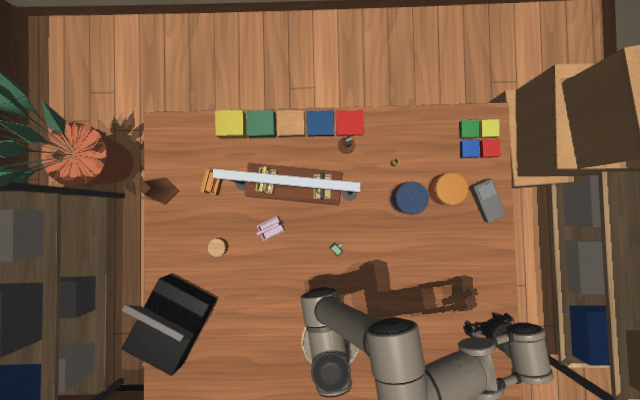

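Scene view: the caddy-shaped things are the boxwood caddy with the brass handle at (381,266), the black-handled one at (316,231), the pink one at (399,235) and the orange one at (458,320). I choose the one at (381,266), which is at (265,180) in the top view. The stands are the blue one at (233,172), top view (410,198), which I choose, and an orange one at (190,170). Next, close crops to check this.

```bash
python3 - <<'E'
import cv2,numpy as np
s=cv2.imread("pics/scene0.png");t=cv2.imread("pics/top0.png")
r=lambda im,x,y,w,h,k:cv2.resize(im[y:y+h,x:x+w],None,fx=k,fy=k,interpolation=cv2.INTER_CUBIC)
a=r(s,340,210,100,100,6)
cv2.imwrite("pics/c1.png",a)
a=r(t,200,150,160,70,5);b=r(t,360,160,80,70,4);c=r(s,200,145,80,70,5)
o=np.zeros((350+230,800,3),np.uint8);o[:350,:800]=a;o[350:350+230,:320]=b[:230]
o[350:,400:800]=r(s,205,150,80,46,5)
cv2.imwrite("pics/c2.png",o)
E
```

```text
(no output)
```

View pics/c1.png

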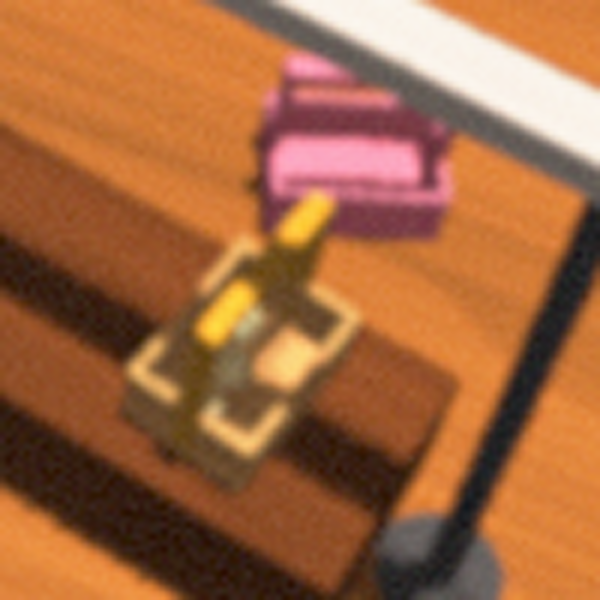

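View pics/c2.png

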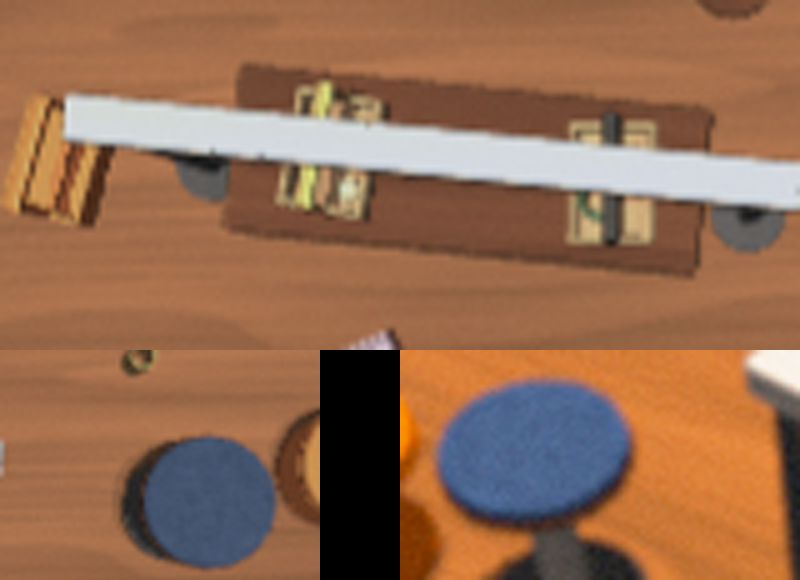

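Crops: c1 confirms the brass crossbar and cream buttons at scene (393,244) to (376,266), with the light's shadow across the bar's middle. c2 shows the same bar in the top view from (265,167) to (262,192). The blue cushion centre is at top (412.5,198) and scene (232,170).

```bash
cat > h.py <<'E'
import numpy as np,cv2
from workcell import robot
def ray(n,uv):
    m=robot.camera_model(n);K=np.array([[m['fx'],0,m['cx']],[0,m['fy'],m['cy']],[0,0,1]])
    p=cv2.undistortPoints(np.array([[uv]],float),K,m['dist'])[0,0]
    P=m['pose'];return P[:3,3],P[:3,:3]@np.array([p[0],-p[1],-1])
def atz(n,uv,z):
    o,d=ray(n,uv);return (o+d*(z-o[2])/d[2]).round(4)
def tri(a,b):
    (o,d),(p,e)=ray("top",a),ray("scene",b)
    t=np.linalg.lstsq(np.c_[d,-e],p-o,rcond=None)[0];A=o+t[0]*d;B=p+t[1]*e
    return ((A+B)/2).round(4),np.linalg.norm(A-B).round(4)
def proj(n,X):
    m=robot.camera_model(n);K=np.array([[m['fx'],0,m['cx']],[0,m['fy'],m['cy']],[0,0,1]])
    q=(np.asarray(X,float)-m['pose'][:3,3])@m['pose'][:3,:3]
    q=q*[1,-1,-1];return cv2.projectPoints(q.reshape(-1,1,3),np.zeros(3),np.zeros(3),K,m['dist'])[0].reshape(-1,2).round(1)
E
python3 - <<'E'
from h import *
print("handle top",[atz("top",p,.184) for p in((265.2,167),(261.8,191.6))])
print("handle scene",[atz("scene",p,.184) for p in((393,244.2),(375.8,265.8))])
print("tri",tri((265.2,167),(375.8,265.8)),tri((261.8,191.6),(393,244.2)))
print("riser",[atz("top",p,.08) for p in((248,163),(342.4,171.6),(338.6,204.6),(244.8,195.6))])
print("light",[atz("top",p,.352) for p in((213.2,173.5),(359.8,187))])
print("pink",atz("top",(270,228),.05),"orange c",atz("top",(211,181),.05))
print("stand",tri((412.5,198),(232,170)),[atz("top",(412.5,198),z) for z in(.115,.15,.19)],[atz("scene",(232,170),z) for z in(.115,.15,.19)])
E
```

```text
handle top [array([0.6842, 0.2177, 0.184 ]), array([0.5954, 0.2314, 0.184 ])]
handle scene [array([0.6077, 0.2408, 0.184 ]), array([0.6878, 0.2259, 0.184 ])]
tri (array([0.6842, 0.222 , 0.1756]), np.float64(0.0063)) (array([0.5958, 0.2369, 0.1655]), np.float64(0.0046))
riser [array([0.7149, 0.3017, 0.08  ]), array([ 0.6724, -0.0652,  0.08  ]), array([ 0.5446, -0.0473,  0.08  ]), array([0.5879, 0.3161, 0.08  ])]
light [array([0.6457, 0.3548, 0.352 ]), array([ 0.592 , -0.1074,  0.352 ])]
pink [0.4591 0.2248 0.05  ] orange c [0.6507 0.4561 0.05  ]
stand (array([ 0.5601, -0.3164,  0.1462]), np.float64(0.0033)) [array([ 0.5622, -0.3249,  0.115 ]), array([ 0.5609, -0.317 ,  0.15  ]), array([ 0.5595, -0.3079,  0.19  ])] [array([ 0.537, -0.338,  0.115]), array([ 0.5622, -0.312 ,  0.15  ]), array([ 0.591 , -0.2822,  0.19  ])]
```

```bash
cat >> h.py <<'E'
from scipy.spatial.transform import Rotation as Ro
def ori(psi,th,flip=True):
    # tool z leans th deg from down towards azimuth psi deg; flip: tool x points back
    p,t=np.radians([psi,th]);f=np.array([np.cos(p),np.sin(p),0]);z=f*np.sin(t)+np.array([0,0,-np.cos(t)])
    y=np.array([-np.sin(p),np.cos(p),0])*(1 if flip else -1)
    return Ro.from_matrix(np.c_[np.cross(y,z),y,z])
def delta(p0,R0,p1,R1):
    return ((np.array(p1)-p0)/.025).round(2),((R1*R0.inv()).as_rotvec(degrees=True)/8).round(3)
def cur():
    s=robot.state();return s['tool_pos'],Ro.from_rotvec(s['orientation'])
E
python3 - <<'E'
from h import *
p,R=cur();d=lambda a:Ro.from_euler('z',a,degrees=True)
W=[(p,R),([.40,-.22,.42],d(68)*R),([.44,.08,.42],d(136)*R)]
g=np.array([.643,.228,.178])
for th in(40,45):
    T=ori(-8.8,th);z=T.as_matrix()[:,2];W2=W+[(g+z*(.008-.12),T)]
    for a,b in zip(W2,W2[1:]):print(th,delta(*a,*b))
    print(g+z*.008,g+z*(.008-.12),T.as_rotvec())
E
```

```text
40 (array([10.08, 11.33,  8.63]), array([ 0. , -0. ,  8.5]))
40 (array([ 1.6, 12. ,  0. ]), array([-0. ,  0. ,  8.5]))
40 (array([ 5.27,  6.36, -6.25]), array([-1.561, -4.775,  2.26 ]))
[0.64808177 0.2272133  0.17187164] [0.57185525 0.23901379 0.26379698] [ 0.18755141  2.43744807 -0.06826313]
45 (array([10.08, 11.33,  8.63]), array([ 0. , -0. ,  8.5]))
45 (array([ 1.6, 12. ,  0. ]), array([-0. ,  0. ,  8.5]))
45 (array([ 4.99,  6.4 , -6.51]), array([-1.757, -5.371,  2.234]))
[0.64859026 0.22713458 0.17234315] [0.56473631 0.24011586 0.25719596] [ 0.18086092  2.35049745 -0.07491505]
```

{"op": "play_rows", "data": {
  "moves": [
    [[1,1,3],[0,0,1],-1],
    [[3,3,6],[0,0,2],-1],
    [[10.08,11.33,8.63],[0,0,8.5],-1],
    [[10.08,11.33,8.63],[0,0,8.5],-1],
    [[10.08,11.33,8.63],[0,0,8.5],-1],
    [[10.08,11.33,8.63],[0,0,8.5],-1],
    [[10.08,11.33,8.63],[0,0,8.5],-1],
    [[10.08,11.33,8.63],[0,0,8.5],-1]
  ]
}}

```text
time_s: 0.9
tool_pos: [0.369, -0.255, 0.4018]
orientation: [-2.329, -2.108, -0.0]
wrist_force: [1.3, -0.7, 0.6]
grip_width: 0.0858
gripper_force: 0.0
```

{"op": "play_rows", "data": {
  "moves": [
    [[1.6,12,0],[0,0,8.5],-1],
    [[1.6,12,0],[0,0,8.5],-1],
    [[1.6,12,0],[0,0,8.5],-1],
    [[1.6,12,0],[0,0,8.5],-1],
    [[1.6,12,0],[0,0,8.5],-1],
    [[1.6,12,0],[0,0,8.5],-1],
    [[1.6,12,0],[0,0,8.5],-1],
    [[1.6,12,0],[0,0,8.5],-1]
  ]
}}

```text
time_s: 1.7
tool_pos: [0.4081, 0.0453, 0.4008]
orientation: [-0.745, -3.051, -0.0]
wrist_force: [0.7, -0.9, 0.8]
grip_width: 0.0853
gripper_force: 0.0
```

```bash
python3 - <<'E'
from h import *
p,R=cur();s=robot.state();print(s['time_s'],p,s['qpos'].round(3) if hasattr(s['qpos'],'round') else s['qpos'])
for th,pp in((42,(.50,.24,.36)),):
    print(delta(p,R,pp,ori(-8.8,th)))
E
```

```text
1.7 [0.40805079 0.04527522 0.40078273] [-0.077  0.042  1.375  0.     1.725 -1.169]
(array([ 3.68,  7.79, -1.63]), array([-1.641, -5.017,  2.225]))
```

{"op": "play_rows", "data": {
  "moves": [
    [[3.68,7.8,-1.6],[-1.641,-5.017,2.225],-1],
    [[3.68,7.8,-1.6],[-1.641,-5.017,2.225],-1],
    [[3.68,7.8,-1.6],[-1.641,-5.017,2.225],-1],
    [[3.68,7.8,-1.6],[-1.641,-5.017,2.225],-1],
    [[3.68,7.8,-1.6],[-1.641,-5.017,2.225],-1],
    [[3.68,7.8,-1.6],[-1.641,-5.017,2.225],-1],
    [[3.68,7.8,-1.6],[-1.641,-5.017,2.225],-1],
    [[3.68,7.8,-1.6],[-1.641,-5.017,2.225],-1]
  ]
}}

```text
time_s: 2.5
tool_pos: [0.5003, 0.2382, 0.3614]
orientation: [0.198, 2.402, -0.066]
wrist_force: [0.1, 0.8, 0.1]
grip_width: 0.0853
gripper_force: 0.0
```

```bash
python3 - <<'E'
from h import *
p,R=cur();s=robot.state();print(s['time_s'],p,s['qpos'])
g=np.array([.643,.228,.178])
for th in (42,48):
    T=ori(-8.8,th);z=T.as_matrix()[:,2]
    for b in(.12,.06,0):print(th,b,delta(p,R,g+z*(.008-b),T))
E
```

```text
2.5 [0.50027692 0.23819761 0.36137448] [ 0.58247914  0.0303962   1.72339339 -0.61143786  0.89831186 -0.55522747]
42 0.12 (array([ 2.75,  0.05, -4.01]), array([-0.055,  0.008,  0.059]))
42 0.06 (array([ 4.33, -0.19, -5.79]), array([-0.055,  0.008,  0.059]))
42 0 (array([ 5.92, -0.44, -7.57]), array([-0.055,  0.008,  0.059]))
48 0.12 (array([ 2.42,  0.1 , -4.34]), array([-0.172, -0.733,  0.056]))
48 0.06 (array([ 4.18, -0.17, -5.94]), array([-0.172, -0.733,  0.056]))
48 0 (array([ 5.94, -0.44, -7.55]), array([-0.172, -0.733,  0.056]))
```

{"op": "play_rows", "data": {
  "moves": [
    [[0.7,0,-1.2],[0,0,0],-1],
    [[1.4,0,-2.2],[-0.05,0,0.06],-1],
    [[2.1,0,-3.2],[-0.05,0,0.06],-1],
    [[2.75,0.05,-4.0],[-0.05,0,0.06],-1],
    [[2.75,0.05,-4.0],[-0.05,0,0.06],-1],
    [[2.75,0.05,-4.0],[-0.05,0,0.06],-1]
  ]
}}

```text
time_s: 3.1
tool_pos: [0.5699, 0.2385, 0.2618]
orientation: [0.187, 2.401, -0.071]
wrist_force: [-0.3, 0.0, 0.9]
grip_width: 0.0854
gripper_force: 0.0
```

```bash
python3 - <<'E'
from h import *
p,R=cur();s=robot.state();print(s['time_s'],p,s['qpos'])
im=robot.capture("scene")[:,:,::-1];tp=robot.capture("top")[:,:,::-1]
a=cv2.resize(im[170:320,330:450],None,fx=4,fy=4,interpolation=3);b=cv2.resize(tp[150:225,230:310],None,fx=4,fy=4,interpolation=3)
o=np.zeros((600,800,3),np.uint8);o[:,:480]=a;o[:300,480:]=b;cv2.imwrite("pics/pre.png",o)
g=np.array([.643,.228,.178]);print(proj("scene",g+[0,0,.006]),proj("top",g+[0,0,.006]))
T=ori(-8.8,42);z=T.as_matrix()[:,2]
for b in(.06,0):print(b,delta(p,R,g+z*(.008-b),T))
E
```

```text
3.1 [0.5698932  0.23848068 0.26177009] [ 0.49660938  0.21775656  1.79116042 -0.73973329  0.6475243  -0.42581951]
[[383.3 252.5]] [[262.5 178.4]]
0.06 (array([ 1.55, -0.21, -1.81]), array([-0.002,  0.014,  0.014]))
0 (array([ 3.14, -0.45, -3.59]), array([-0.002,  0.014,  0.014]))
```

View pics/pre.png

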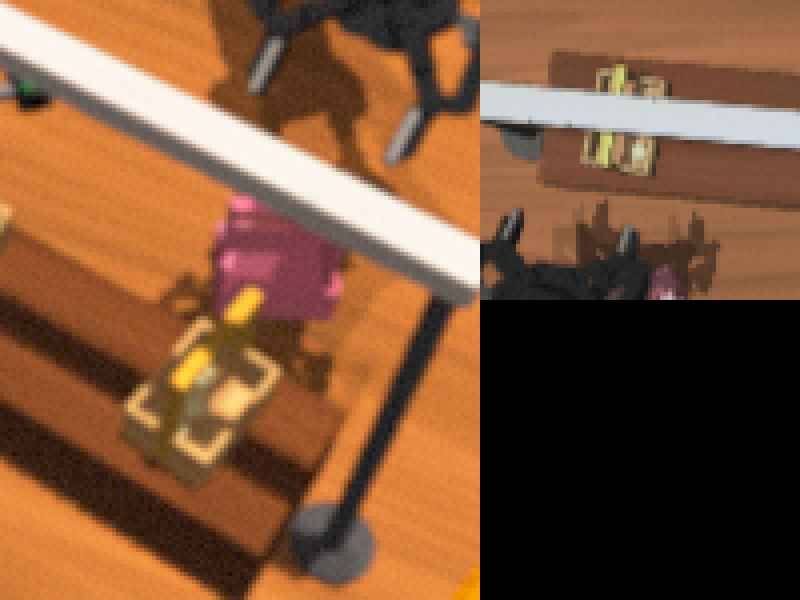

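The pre-grasp picture shows the bar still in place, in the top view from (265,167) to (261.5,191). The open fingertips are at (239.5,203) and (267,207.5). I'll check that midpoint against prediction to find any camera bias.

```bash
python3 - <<'E'
from h import *
p,R=cur();M=R.as_matrix()
for o in(-.002,):
  for sg in(1,-1):
    X=p+M[:,2]*o+sg*M[:,1]*.046;print(X,proj("top",X),proj("scene",X))
print(proj("top",p))
g=np.array([.643,.228,.178]);h=np.array([np.cos(-.1536),np.sin(-.1536),0])*.046
for q in(h,-h):print(proj("top",g+[0,0,.006]+q),proj("scene",g+[0,0,.006]+q))
for th in(38,):
  T=ori(-8.8,th);z=T.as_matrix()[:,2]
  for b in(.09,.045,.015,0):print(b,delta(p,R,g+z*(.008-b),T))
E
```

```text
[0.57522936 0.28492699 0.26455952] [[241.9 196.5]] [[419.9 223.3]]
[0.56111521 0.19401628 0.26437513] [[268.8 200. ]] [[387.2 205.7]]
[[255.5 197.9]]
[[264.3 165.8]] [[373.9 265.2]]
[[260.8 191. ]] [[392.3 240.4]]
0.09 (array([ 0.94, -0.14, -0.81]), array([0.067, 0.523, 0.004]))
0.045 (array([ 2.04, -0.31, -2.23]), array([0.067, 0.523, 0.004]))
0.015 (array([ 2.77, -0.42, -3.18]), array([0.067, 0.523, 0.004]))
0 (array([ 3.13, -0.48, -3.65]), array([0.067, 0.523, 0.004]))
```

```bash
python3 - <<'E'
from h import *
p,R=cur();M=R.as_matrix()
A=tri((239.5,203),(429.5,210));B=tri((267,207.5),(394.5,192.5));print(A,B)
m=(A[0]+B[0])/2;print("mid in tool frame",M.T@(m-p))
E
python3 - <<'E'
import cv2,numpy as np
import sys;sys.path.insert(0,'.')
from h import *
p,R=cur();M=R.as_matrix()
ims={n:robot.capture(n)[:,:,::-1].copy() for n in("scene","top")}
out=[]
for n,(x,y) in(("scene",(370,170)),("top",(225,180))):
    c=cv2.resize(ims[n][y:y+60,x:x+65],None,fx=6,fy=6,interpolation=3)
    for o,col in((0,(0,255,0)),(.011,(255,0,255)),(-.03,(255,255,0))):
        for sg in(1,-1):
            q=(proj(n,p+M[:,2]*o+sg*M[:,1]*.043)[0]-[x,y]+.5)*6
            cv2.circle(c,(int(q[0]),int(q[1])),4,col,-1)
    out.append(c)
cv2.imwrite('pics/tips.png',np.hstack(out))
E
```

```text
(array([0.5513, 0.2906, 0.2935]), np.float64(0.008)) (array([0.5349, 0.1978, 0.2908]), np.float64(0.0032))
mid in tool frame [ 0.00028574  0.00088141 -0.03963574]
```

View pics/tips.png

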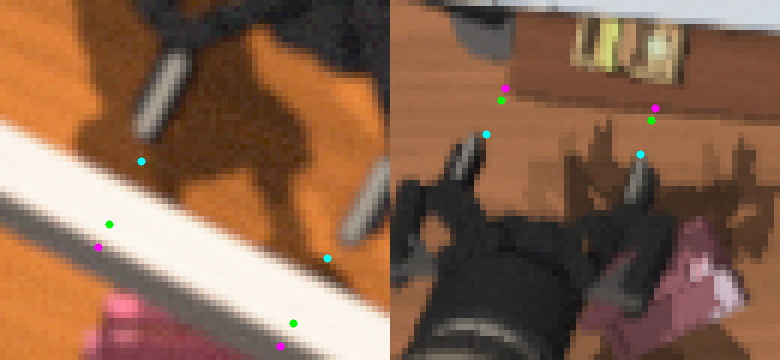

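```bash
python3 - <<'E'
from h import *
print(robot.tcp_to_tips,[a for a in dir(robot) if a[0]!='_'])
p=np.array([.14797,-.50333,.20419]);M=Ro.from_rotvec([-3.108,-.447,0]).as_matrix()
im=cv2.imread("pics/scene0.png");c=cv2.resize(im[10:90,210:290],None,fx=6,fy=6,interpolation=3)
for o,col in((0,(0,255,0)),(.011,(255,0,255)),(-.038,(255,255,0))):
    for sg in(1,-1):
        q=(proj("scene",p+M[:,2]*o+sg*M[:,1]*.043)[0]-[210,10]+.5)*6
        cv2.circle(c,(int(q[0]),int(q[1])),4,col,-1)
cv2.imwrite("pics/st.png",c)
E
```

```text
0.011 ['MotionError', 'camera_model', 'capture', 'close_job', 'state', 'tcp_to_tips']
```

View pics/st.png

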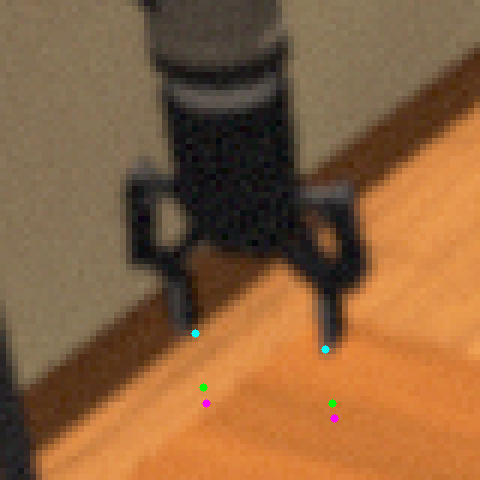

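In both poses (start and now), and in both camera views, the whole gripper appears about 37 mm farther back along the tool axis than the stated TCP suggests. I'll aim 37 mm deeper, in small steps with checks.

```bash
python3 - <<'E'
from h import *
p,R=cur()
g=np.array([.642,.228,.178])
T=ori(-8.8,38);z=T.as_matrix()[:,2]
for b in(.09,.05,.02,0):print(b,delta(p,R,g+z*(.045-b),T))
E
```

```text
0.09 (array([ 1.82, -0.29, -1.98]), array([ 0.066,  0.524, -0.002]))
0.05 (array([ 2.79, -0.44, -3.24]), array([ 0.066,  0.524, -0.002]))
0.02 (array([ 3.52, -0.56, -4.18]), array([ 0.066,  0.524, -0.002]))
0 (array([ 4.01, -0.63, -4.82]), array([ 0.066,  0.524, -0.002]))
```

{"op": "play_rows", "data": {
  "moves": [
    [[0.9,-0.15,-1.0],[0.07,0.52,0],-1],
    [[1.8,-0.3,-2.0],[0.07,0.52,0],-1],
    [[2.3,-0.37,-2.6],[0.07,0.52,0],-1],
    [[2.8,-0.44,-3.24],[0.07,0.52,0],-1],
    [[2.8,-0.44,-3.24],[0.07,0.52,0],-1],
    [[2.8,-0.44,-3.24],[0.07,0.52,0],-1]
  ]
}}

```text
time_s: 3.9
tool_pos: [0.6389, 0.2286, 0.181]
orientation: [0.189, 2.473, -0.066]
wrist_force: [0.3, 0.1, 0.9]
grip_width: 0.0854
gripper_force: 0.0
```

```bash
python3 - <<'E'
from h import *
p,R=cur();s=robot.state();print(s['time_s'],p,s['qpos'])
o=[]
for n,(x,y) in(("scene",(340,190)),("top",(225,150))):
    im=robot.capture(n)[:,:,::-1];o.append(cv2.resize(im[y:y+100,x:x+80],None,fx=5,fy=5,interpolation=3))
cv2.imwrite("pics/near.png",np.hstack(o))
g=np.array([.642,.228,.178]);T=ori(-8.8,38);z=T.as_matrix()[:,2]
for b in(.02,0):print(b,delta(p,R,g+z*(.045-b),T))
E
```

```text
3.9 [0.63889077 0.22861368 0.18098321] [ 0.39066234  0.40660772  1.71641089 -0.67804634  0.53263492 -0.51979766]
0.02 (array([ 0.73, -0.12, -0.91]), array([ 0.004, -0.008, -0.004]))
0 (array([ 1.22, -0.19, -1.54]), array([ 0.004, -0.008, -0.004]))
```

View pics/near.png

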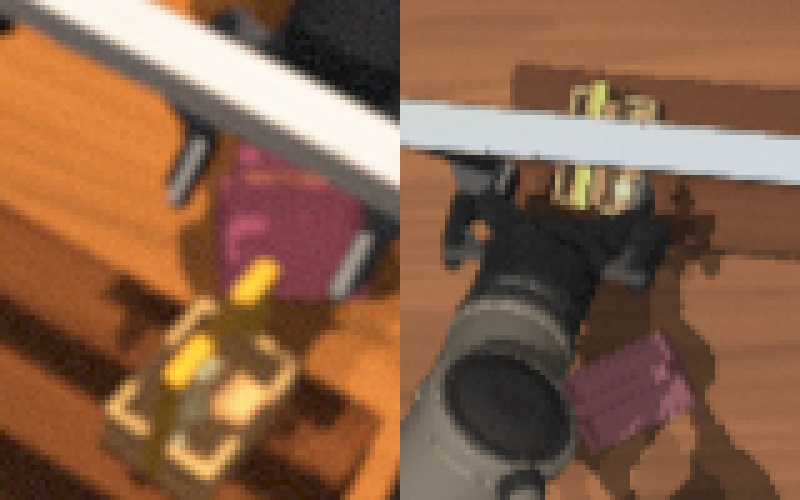

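The near view shows the open fingers straddling the bar line, with tips at crop (178,200) and (340,290). They are still above and behind the bar, as the 37 mm correction predicts. The light is clear, so I advance and close.

{"op": "play_rows", "data": {
  "moves": [
    [[0.4,-0.06,-0.5],[0,0,0],-1],
    [[0.8,-0.12,-1.0],[0,0,0],-1],
    [[1.0,-0.16,-1.27],[0,0,0],-1],
    [[1.2,-0.19,-1.54],[0,0,0],-1],
    [[1.2,-0.19,-1.54],[0,0,0],-1]
  ]
}}

```text
time_s: 4.5
tool_pos: [0.6691, 0.2231, 0.1397]
orientation: [0.19, 2.476, -0.068]
wrist_force: [0.1, 0.8, 0.3]
grip_width: 0.0855
gripper_force: 0.0
```

```bash
python3 - <<'E'
from h import *
p,R=cur();s=robot.state();print(s['time_s'],p,s['qpos'],s['wrist_force'])
o=[]
for n,(x,y) in(("scene",(340,190)),("top",(225,150))):
    im=robot.capture(n)[:,:,::-1];o.append(cv2.resize(im[y:y+100,x:x+80],None,fx=5,fy=5,interpolation=3))
cv2.imwrite("pics/at.png",np.hstack(o))
E
```

```text
4.5 [0.66913706 0.22306369 0.1397344 ] [ 0.35913826  0.49888171  1.69402149 -0.73924438  0.46513874 -0.46949673] [0.12916857 0.84550256 0.27313246]
```

View pics/at.png

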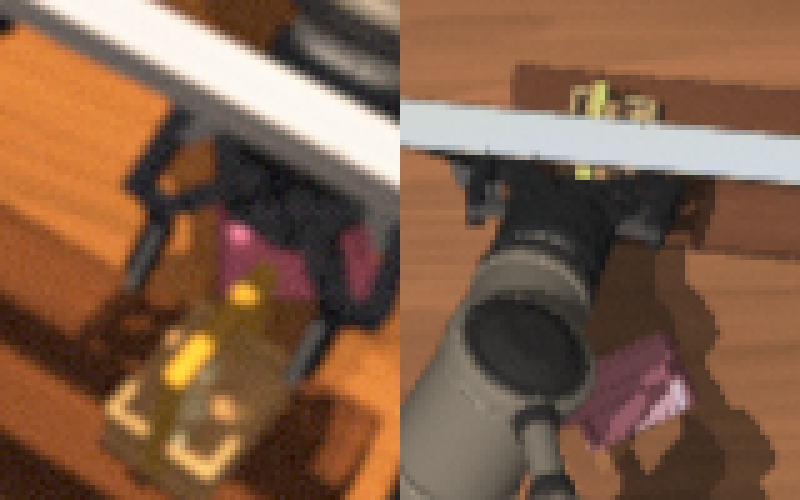

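Tips are now at crop (130,290) and (292,380), midpoint near the bar centre at crop (215,320), and there is no contact force. Closing.

{"op": "play_rows", "data": {
  "moves": [
    [[0,0,0],[0,0,0],1],
    [[0,0,0],[0,0,0],1],
    [[0,0,0],[0,0,0],1],
    [[0,0,0],[0,0,0],1],
    [[0,0,0],[0,0,0],1],
    [[0,0,0],[0,0,0],1],
    [[0,0,0],[0,0,0],1],
    [[0,0,0],[0,0,0],1]
  ],
  "squeeze": 70
}}

```text
time_s: 5.4
tool_pos: [0.669, 0.2238, 0.1416]
orientation: [0.189, 2.474, -0.066]
wrist_force: [-0.5, 0.7, -0.2]
grip_width: 0.011
gripper_force: 68.4
```

```bash
python3 - <<'E'
from h import *
p,R=cur();s=robot.state();print(s['time_s'],p,s['wrist_force'],s['wrist_torque'],s['grip_width'],s['gripper_force'])
o=[]
for n,(x,y) in(("scene",(340,190)),("top",(225,150))):
    im=robot.capture(n)[:,:,::-1];o.append(cv2.resize(im[y:y+100,x:x+80],None,fx=5,fy=5,interpolation=3))
cv2.imwrite("pics/grip.png",np.hstack(o))
E
```

```text
5.4 [0.66900878 0.22380689 0.14163257] [-0.46598069  0.70224547 -0.16088169] [0.12392653 0.40795109 0.05323019] 0.010964673445308961 68.43328714370728
```

{"op": "play_rows", "data": {
  "moves": [
    [[0,0,0.1],[0,0,0],1],
    [[0,0,0.2],[0,0,0],1],
    [[0,0,0.3],[0,0,0],1],
    [[0,0,0.4],[0,0,0],1],
    [[0,0,0.5],[0,0,0],1],
    [[0,0,0.5],[0,0,0],1],
    [[0,0,0.5],[0,0,0],1]
  ]
}}

```text
time_s: 6.2
tool_pos: [0.669, 0.2237, 0.1542]
orientation: [0.189, 2.474, -0.066]
wrist_force: [-0.7, 0.4, -2.8]
grip_width: 0.011
gripper_force: 68.2
```

{"op": "play_rows", "data": {
  "moves": [
    [[-0.15,0.02,0.13],[0,0,0],1],
    [[-0.45,0.06,0.4],[0,0,0],1],
    [[-0.85,0.12,0.75],[0,0,0],1],
    [[-1.25,0.18,1.1],[0,0,0],1],
    [[-1.65,0.25,1.45],[0,0,0],1],
    [[-2.05,0.31,1.8],[0,0,0],1],
    [[-2.35,0.36,2.05],[0,0,0],1],
    [[-2.5,0.38,2.2],[0,0,0],1]
  ]
}}

```text
time_s: 7.0
tool_pos: [0.6059, 0.2336, 0.2103]
orientation: [0.189, 2.473, -0.065]
wrist_force: [0.1, -0.5, -2.8]
grip_width: 0.0109
gripper_force: 68.3
```

{"op": "play_rows", "data": {
  "moves": [
    [[-0.15,0.02,0.13],[0,0,0],1],
    [[-0.45,0.06,0.4],[0,0,0],1],
    [[-0.85,0.12,0.75],[0,0,0],1],
    [[-1.25,0.18,1.1],[0,0,0],1],
    [[-1.65,0.25,1.45],[0,0,0],1],
    [[-2.05,0.31,1.8],[0,0,0],1],
    [[-2.35,0.36,2.05],[0,0,0],1],
    [[-2.5,0.38,2.2],[0,0,0],1]
  ]
}}

```text
time_s: 7.8
tool_pos: [0.5434, 0.2431, 0.2652]
orientation: [0.189, 2.473, -0.065]
wrist_force: [-0.1, -0.5, -2.1]
grip_width: 0.0104
gripper_force: 68.3
```

```bash
python3 - <<'E'
from h import *
p,R=cur();s=robot.state();print(s['time_s'],p,s['qpos'],s['wrist_force'])
z=R.as_matrix()[:,2];print("grip pt",p-z*.045)
E
```

```text
7.8 [0.54339491 0.2430853  0.26520954] [ 0.50804998  0.18732115  1.77244229 -0.60557858  0.72514889 -0.54335492] [-0.0838777  -0.51752119 -2.0867857 ]
grip pt [0.51603406 0.24729636 0.30068701]
```

{"op": "play_rows", "data": {
  "moves": [
    [[-0.3,-0.2,0.4],[0,0,0],1],
    [[-0.8,-0.7,0.9],[0,0,0],1],
    [[-1.3,-1.5,1.5],[0,0,0],1],
    [[-1.8,-2.5,2.0],[0,0,-0.2],1],
    [[-2.1,-3.5,2.3],[0,0,-0.4],1],
    [[-2.2,-4.5,2.4],[0,0,-0.6],1],
    [[-2.2,-5.5,2.4],[0,0,-0.8],1],
    [[-2.2,-6.5,2.4],[0,0,-1.0],1]
  ]
}}

```text
time_s: 8.6
tool_pos: [0.4884, 0.079, 0.3247]
orientation: [0.363, 2.457, -0.126]
wrist_force: [0.3, -0.9, -3.1]
grip_width: 0.0111
gripper_force: 68.3
```

{"op": "play_rows", "data": {
  "moves": [
    [[0,-1,0],[0,0,-0.2],1],
    [[0,-2,0],[0,0,-0.4],1],
    [[0,-3,0],[0,0,-0.6],1],
    [[0,-4,0],[0,0,-0.8],1],
    [[0,-5,0],[0,0,-1.0],1],
    [[0,-6,0],[0,0,-1.2],1],
    [[0,-7,0],[0,0,-1.4],1],
    [[0,-8,0],[0,0,-1.6],1]
  ]
}}

```text
time_s: 9.4
tool_pos: [0.4883, -0.121, 0.3244]
orientation: [0.637, 2.411, -0.221]
wrist_force: [0.3, 0.3, -2.1]
grip_width: 0.0109
gripper_force: 68.3
```

```bash
python3 - <<'E'
from h import *
p,R=cur();s=robot.state();print(s['time_s'],p,s['qpos'],s['wrist_force'],s['grip_width'])
z=R.as_matrix()[:,2];print("grip pt",p-z*.045,np.degrees(np.arctan2(z[1],z[0])),np.degrees(np.arccos(-z[2])))
T=ori(-29,38);zt=T.as_matrix()[:,2]
print(delta(p,R,np.array([.5605,-.3165,.345])+zt*.045,T))
E
```

```text
9.4 [ 0.48833947 -0.12097622  0.32439374] [-0.30755235 -0.12048551  1.92397653 -0.20225067  0.69747388 -1.24929737] [ 0.30809298  0.2620642  -2.11334203] 0.010889970650882515
grip pt [ 0.46433317 -0.10725941  0.35989792] -29.742946346959233 37.90953408294932
(array([ 3.86, -8.36, -0.59]), array([ 0.003, -0.015,  0.08 ]))
```

{"op": "play_rows", "data": {
  "moves": [
    [[0,-1,0],[0,0,0],1],
    [[0.2,-2.1,0],[0,0,0],1],
    [[0.6,-3.3,0],[0,0,0],1],
    [[1.2,-4.5,0],[0,0,0],1],
    [[1.9,-5.7,0],[0,0,0],1],
    [[2.6,-6.7,0],[0,0,0],1],
    [[3.2,-7.5,0],[0,0,0],1],
    [[3.6,-8.1,0],[0,0,0],1]
  ]
}}

```text
time_s: 10.2
tool_pos: [0.5791, -0.3239, 0.3239]
orientation: [0.636, 2.412, -0.22]
wrist_force: [0.0, 0.5, -2.4]
grip_width: 0.0108
gripper_force: 68.3
```

{"op": "play_rows", "data": {
  "moves": [
    [[0.2,-0.2,0],[0,0,0],1],
    [[0.26,-0.26,0],[0,0,0],1],
    [[0.26,-0.26,0],[0,0,0],1],
    [[0.26,-0.26,0],[0,0,0],1]
  ]
}}

```text
time_s: 10.6
tool_pos: [0.5852, -0.328, 0.3243]
orientation: [0.635, 2.411, -0.219]
wrist_force: [-0.3, 0.6, -1.3]
grip_width: 0.0111
gripper_force: 68.3
```

```bash
python3 - <<'E'
from h import *
p,R=cur();s=robot.state();print(s['time_s'],p,s['qpos'],s['wrist_force'],s['grip_width'])
z=R.as_matrix()[:,2];g=p-z*.045;ps=np.radians(-29.7);f=np.array([np.cos(ps),np.sin(ps),0]);l=np.array([-f[1],f[0],0]);print("grip",g)
o=[];C=g-[0,0,.098]
for n,(x,y),(w,h) in(("scene",(180,80),(133,133)),("top",(365,150),(133,133))):
    im=robot.capture(n)[:,:,::-1][y:y+100,x:x+66].copy();c=cv2.resize(im,None,fx=6,fy=6,interpolation=3)
    rim=[C+[0,0,.038]+a*.045*f+b*.032*l for a,b in((1,1),(1,-1),(-1,-1),(-1,1))]
    q=((proj(n,rim)-[x,y]+.5)*6).astype(int)
    for k in q:cv2.circle(c,tuple(int(v) for v in k),3,(0,255,0),-1)
    th=np.linspace(0,6.28,40)
    q=((proj(n,[[.5605+.06*np.cos(t),-.3165+.06*np.sin(t),.147] for t in th])-[x,y]+.5)*6).astype(int)
    for k in q:cv2.circle(c,tuple(int(v) for v in k),1,(255,0,255),-1)
    o.append(c)
cv2.imwrite("pics/hover.png",np.hstack(o));print(np.hstack(o).shape)
E
```

```text
10.6 [ 0.58520037 -0.32795235  0.32432554] [-0.67433709  0.18885307  1.59997583  0.14989468  0.70277132 -1.81196761] [-0.33360316  0.60962016 -1.27065803] 0.011062933206740537
grip [ 0.56116098 -0.31429722  0.3598311 ]
(600, 792, 3)
```

View pics/hover.png

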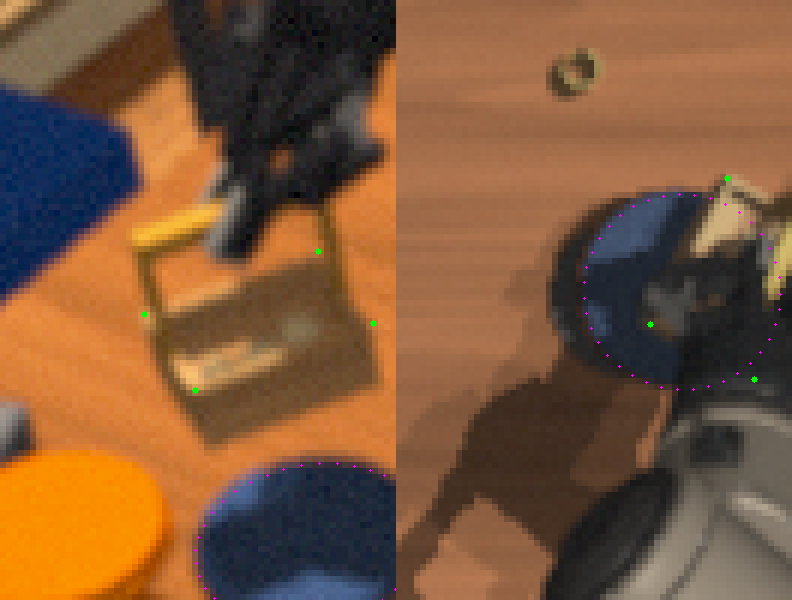

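Hover view: the cushion circle predicted for z = 0.147 fits, and the caddy is centred over it. I'll check pitch by comparing the handle's image ends, about (135,240) and (322,208) in the crop, with a level prediction.

```bash
python3 - <<'E'
from h import *
p,R=cur();z=R.as_matrix()[:,2];g=p-z*.045;ps=np.radians(-29.7);f=np.array([np.cos(ps),np.sin(ps),0]);l=np.array([-f[1],f[0],0]);u=np.array([0,0,1.])
for pit in(0,4,8,12,-6):
    a=np.radians(pit);F=f*np.cos(a)+u*np.sin(a);U=u*np.cos(a)-f*np.sin(a)
    P=[g+.046*F+.006*U,g-.046*F+.006*U]+[g-.098*U+s*.045*F+.032*l for s in(1,-1)]+[g-.060*U+s*.045*F+.032*l for s in(1,-1)]
    print(pit,((proj("scene",P)-[180,80]+.5)*6).astype(int).tolist())
E
```

```text
0 [[134, 238], [324, 172], [211, 450], [384, 384], [194, 390], [373, 323]]
4 [[133, 232], [326, 178], [196, 450], [372, 393], [184, 387], [366, 331]]
8 [[133, 226], [327, 184], [181, 449], [360, 402], [175, 385], [358, 339]]
12 [[134, 220], [328, 190], [167, 447], [346, 410], [165, 381], [349, 346]]
-6 [[136, 247], [321, 165], [234, 448], [402, 368], [210, 392], [383, 310]]
```

The bottom corners match a level caddy, (210,445) and (380,380) observed against (211,450) and (384,384) predicted. Lowering.

{"op": "play_rows", "data": {
  "moves": [
    [[0,-0.05,-0.2],[0,0,0],1],
    [[0,-0.08,-0.7],[0,0,0],1],
    [[0,-0.08,-1.3],[0,0,0],1],
    [[0,-0.08,-1.9],[0,0,0],1],
    [[0,-0.08,-2.4],[0,0,0],1],
    [[0,-0.08,-2.8],[0,0,0],1],
    [[0,-0.08,-3.1],[0,0,0],1],
    [[0,-0.08,-3.2],[0,0,0],1]
  ]
}}

```text
time_s: 11.5
tool_pos: [0.5853, -0.3306, 0.2431]
orientation: [0.636, 2.412, -0.219]
wrist_force: [-0.5, 0.5, -1.9]
grip_width: 0.0109
gripper_force: 68.4
```

{"op": "play_rows", "data": {
  "moves": [
    [[0,0,-0.1],[0,0,0],1],
    [[0,0,-0.2],[0,0,0],1],
    [[0,0,-0.3],[0,0,0],1],
    [[0,0,-0.4],[0,0,0],1],
    [[0,0,-0.4],[0,0,0],1]
  ]
}}

```text
time_s: 12.0
tool_pos: [0.5854, -0.3307, 0.2337]
orientation: [0.636, 2.411, -0.219]
wrist_force: [-1.0, -0.8, -3.1]
grip_width: 0.0106
gripper_force: 68.3
```

{"op": "play_rows", "data": {
  "moves": [
    [[0,0,-0.07],[0,0,0],1],
    [[0,0,-0.14],[0,0,0],1],
    [[0,0,-0.2],[0,0,0],1],
    [[0,0,-0.2],[0,0,0],1],
    [[0,0,-0.2],[0,0,0],1]
  ]
}}

```text
time_s: 12.5
tool_pos: [0.5856, -0.3308, 0.2291]
orientation: [0.636, 2.411, -0.22]
wrist_force: [0.7, 0.3, -3.6]
grip_width: 0.011
gripper_force: 68.3
```

{"op": "play_rows", "data": {
  "moves": [
    [[0,0,-0.08],[0,0,0],1],
    [[0,0,-0.16],[0,0,0],1],
    [[0,0,-0.24],[0,0,0],1],
    [[0,0,-0.32],[0,0,0],1],
    [[0,0,-0.32],[0,0,0],1]
  ]
}}

```text
time_s: 13.0
tool_pos: [0.5855, -0.3308, 0.2208]
orientation: [0.636, 2.411, -0.22]
wrist_force: [-0.6, 0.6, -2.5]
grip_width: 0.0106
gripper_force: 68.4
```

{"op": "play_rows", "data": {
  "moves": [
    [[0,0,-0.06],[0,0,0],1],
    [[0,0,-0.12],[0,0,0],1],
    [[0,0,-0.16],[0,0,0],1],
    [[0,0,-0.16],[0,0,0],1]
  ]
}}

```text
time_s: 13.4
tool_pos: [0.5859, -0.3309, 0.2179]
orientation: [0.635, 2.409, -0.22]
wrist_force: [-2.7, 2.3, 4.1]
grip_width: 0.0111
gripper_force: 69.3
```

{"op": "play_rows", "data": {
  "moves": [
    [[0,0,-0.05],[0,0,0],1],
    [[0,0,-0.1],[0,0,0],1],
    [[0,0,-0.1],[0,0,0],1],
    [[0,0,-0.1],[0,0,0],1]
  ]
}}

```text
time_s: 13.8
tool_pos: [0.5861, -0.331, 0.216]
orientation: [0.635, 2.408, -0.221]
wrist_force: [-2.4, 3.9, 6.6]
grip_width: 0.0105
gripper_force: 70.0
```

{"op": "play_rows", "data": {
  "moves": [
    [[0,0,0.06],[0,0,0],1],
    [[0,0,0.12],[0,0,0],1],
    [[0,0,0.12],[0,0,0],1],
    [[0,0,0.12],[0,0,0],1]
  ]
}}

```text
time_s: 14.2
tool_pos: [0.5857, -0.3309, 0.2178]
orientation: [0.636, 2.41, -0.22]
wrist_force: [0.4, 1.9, 2.4]
grip_width: 0.0107
gripper_force: 69.2
```

```bash
python3 - <<'E'
from h import *
for i in range(3):
    s=robot.state();print(s['time_s'],s['tool_pos'],s['wrist_force'],s['wrist_torque']);robot.capture("top")
im=robot.capture("scene")[:,:,::-1];cv2.imwrite("pics/down_s.png",im)
E
```

```text
14.2 [ 0.58573932 -0.33094222  0.21781819] [0.43935244 1.88530498 2.4344802 ] [0.26369477 0.100383   0.13619154]
14.25 [ 0.58574951 -0.33092214  0.21777926] [-0.54414407  2.5786582   3.11593788] [0.22775874 0.01397167 0.15799853]
14.3 [ 0.58574714 -0.33091653  0.21779031] [-0.20597166  2.70901212  3.15898033] [0.23611295 0.01296138 0.16060815]
```

{"op": "play_rows", "data": {
  "moves": [
    [[0,0,0.06],[0,0,0],1],
    [[0,0,0.06],[0,0,0],1],
    [[0,0,0.06],[0,0,0],1]
  ],
  "squeeze": 20
}}

```text
time_s: 14.7
tool_pos: [0.5855, -0.3309, 0.2189]
orientation: [0.636, 2.411, -0.22]
wrist_force: [0.8, 0.9, 1.0]
grip_width: 0.011
gripper_force: 68.7
```

{"op": "play_rows", "data": {
  "moves": [
    [[0,0,0],[0,0,0],0.7],
    [[0,0,0],[0,0,0],0.6],
    [[0,0,0],[0,0,0],0.5],
    [[0,0,0],[0,0,0],0.3],
    [[0,0,0],[0,0,0],0.1],
    [[0,0,0],[0,0,0],0],
    [[0,0,0],[0,0,0],0],
    [[0,0,0],[0,0,0],0]
  ]
}}

```text
time_s: 15.5
tool_pos: [0.5856, -0.3308, 0.2191]
orientation: [0.636, 2.411, -0.22]
wrist_force: [-0.1, -0.7, 0.6]
grip_width: 0.043
gripper_force: 0.0
```

```bash
python3 - <<'E'
from h import *
p,R=cur();s=robot.state();print(s['time_s'],p,s['wrist_force'],s['grip_width'],s['gripper_force'])
print(-R.as_matrix()[:,2]*.1/.025)
E
```

```text
15.5 [ 0.58555389 -0.33081186  0.2191007 ] [-0.10873976 -0.65783309  0.57001493] 0.0430273577152559 0.0
[-2.13630398  1.21543554  3.15577593]
```

Released with no residual force. Backing out along the tool axis.

{"op": "play_rows", "data": {
  "moves": [
    [[-0.1,0.06,0.15],[0,0,0],0],
    [[-0.32,0.18,0.47],[0,0,0],0],
    [[-0.64,0.36,0.95],[0,0,0],0],
    [[-1.07,0.61,1.58],[0,0,0],0],
    [[-1.6,0.91,2.37],[0,0,0],0],
    [[-2.14,1.22,3.16],[0,0,0],0],
    [[-2.9,1.6,4.0],[0,0,0],0],
    [[-3.5,2.0,4.5],[0,0,0],0]
  ]
}}

```text
time_s: 16.3
tool_pos: [0.497, -0.2804, 0.3349]
orientation: [0.635, 2.407, -0.222]
wrist_force: [-0.2, 0.3, -0.3]
grip_width: 0.0425
gripper_force: 0.0
```

{"op": "play_rows", "data": {
  "moves": [
    [[-1,0.6,1],[0,0,0],0],
    [[-2,1.2,1.5],[0,0,0],0],
    [[-3,1.8,2],[0,0,0],0],
    [[-3,1.8,2],[0,0,0],0],
    [[-3,1.8,2],[0,0,0],0]
  ]
}}

```text
time_s: 16.8
tool_pos: [0.4225, -0.2356, 0.3832]
orientation: [0.635, 2.408, -0.222]
wrist_force: [0.1, -0.2, -0.1]
grip_width: 0.0427
gripper_force: 0.0
```

```bash
python3 - <<'E'
from h import *
s=robot.state();print(s['time_s'],s['tool_pos'],s['wrist_force'])
S=robot.capture("scene")[:,:,::-1];Tp=robot.capture("top")[:,:,::-1]
cv2.imwrite("pics/end_s.png",S);cv2.imwrite("pics/end_t.png",Tp)
# numeric check: mask of box/handle wood+brass (not blue, not floor) inside cushion area of the top picture
for n,im,c in(("top",Tp,(412,198)),("scene",S,(232,165))):
    x,y=c;w=im[y-40:y+40,x-40:x+40]
    hsv=cv2.cvtColor(w,cv2.COLOR_BGR2HSV);brass=cv2.inRange(hsv,(20,110,110),(34,255,255));blue=cv2.inRange(hsv,(95,80,30),(130,255,255))
    for nm,m in(("brass",brass),("blue",blue)):
        v,u=np.nonzero(m);
        if len(u):print(n,nm,len(u),u.mean()+x-40,v.mean()+y-40,"minrect",cv2.minAreaRect(np.c_[u+x-40,v+y-40].astype(np.float32)))
C=np.array([.561,-.3165,.157]);ps=np.radians(-29.7);f=np.array([np.cos(ps),np.sin(ps),0])
for n in("top","scene"):print(n,proj(n,[C+[0,0,.104]+.046*f,C+[0,0,.104]-.046*f]).tolist())
# template match to before-images is covered by: pixels changed elsewhere
for n,im in(("top",Tp),("scene",S)):
    d=cv2.absdiff(im,cv2.imread(f"pics/{n}0.png")).max(2);k=cv2.morphologyEx((d>45).astype(np.uint8),cv2.MORPH_OPEN,np.ones((3,3)))
    st=cv2.connectedComponentsWithStats(k)[2][1:];print(n,[r.tolist() for r in st if r[4]>12])
E
```

```text
16.8 [ 0.42249222 -0.23556298  0.38323493] [ 0.07142847 -0.21309052 -0.13238099]
top brass 99 418.0505050505051 193.2929292929293 minrect ((412.833984375, 180.14414978027344), (52.31697082519531, 21.567157745361328), 64.98310852050781)
top blue 231 405.25108225108227 197.53679653679654 minrect ((409.75006103515625, 199.25001525878906), (31.11269760131836, 26.162948608398438), 45.0)
scene brass 45 223.97777777777776 143.53333333333333 minrect ((226.68377685546875, 144.88131713867188), (25.553861618041992, 22.344953536987305), 30.5792236328125)
scene blue 231 234.4112554112554 176.88311688311688 minrect ((232.54421997070312, 174.80746459960938), (16.138601303100586, 36.135154724121094), 76.37300109863281)
top [[426.2, 184.6], [413.4, 208.6]]
scene [[209.7, 148.2], [238.9, 137.2]]
top [[262, 167, 5, 6, 24], [272, 170, 4, 4, 16], [259, 183, 7, 8, 40], [402, 183, 26, 29, 475], [268, 184, 5, 8, 37], [352, 228, 125, 86, 3579], [344, 272, 26, 21, 345], [308, 274, 36, 23, 567], [221, 285, 101, 115, 4200], [390, 287, 5, 3, 15], [366, 288, 12, 14, 99], [389, 289, 19, 26, 271], [344, 295, 21, 12
[... 384 characters left out ...]
8, 555], [295, 381, 21, 19, 225], [376, 380, 11, 20, 158], [482, 389, 13, 5, 51], [484, 395, 12, 5, 57]]
scene [[231, 0, 93, 88, 3400], [310, 0, 9, 8, 61], [357, 0, 9, 7, 36], [436, 0, 49, 57, 1602], [321, 2, 12, 12, 111], [336, 4, 37, 29, 717], [305, 9, 16, 10, 70], [342, 31, 5, 10, 37], [393, 73, 8, 7, 45], [373, 82, 33, 43, 616], [356, 90, 18, 53, 579], [385, 97, 57, 86, 2828], [235, 111, 107, 43, 1997], [385, 134, 5, 4, 19], [237, 141, 4, 7, 21], [338, 146, 22, 12, 173], [212, 151, 35, 29, 688], [322, 153, 28, 16, 306], [339, 161, 45, 21, 560], [273, 167, 9, 10, 67], [286, 167, 22, 23, 304], [383, 242, 13, 17, 123], [373, 257, 11, 10, 77], [373, 265, 22, 21, 256], [361, 266, 10, 11, 75]]
```

```bash
python3 - <<'E'
from h import *
C=np.array([.561,-.3165,.157]);ps=np.radians(-29.7);f=np.array([np.cos(ps),np.sin(ps),0]);l=np.array([-f[1],f[0],0])
box=[C+a*.045*f+b*.032*l+[0,0,h] for a in(1,-1) for b in(1,-1) for h in(0,.038)]
for n,e in(("top","t"),("scene","s")):
    q=proj(n,box);print(n,"box",q.min(0),q.max(0))
    im=cv2.imread(f"pics/end_{e}.png");hsv=cv2.cvtColor(im,cv2.COLOR_BGR2HSV);m=cv2.inRange(hsv,(20,110,110),(34,255,255))
    k,L,st,ce=cv2.connectedComponentsWithStats(m,connectivity=8)
    h=proj(n,[C+[0,0,.104]+s*.046*f for s in(1,-1)]);c=h.mean(0)
    for i in range(1,k):
        if st[i,4]>8 and abs(ce[i]-c).max()<25:
            v,u=np.nonzero(L==i);ln=cv2.fitLine(np.c_[u,v].astype(np.float32),2,0,.01,.01).ravel();print(st[i].tolist(),ce[i].round(1),ln[:2])
    d=h[0]-h[1];print("level handle",h.tolist(),d/np.linalg.norm(d))
E
```

```text
top box [399.2 182.1] [429.2 212.9]
[413, 184, 15, 25, 91] [420. 196.] [ 0.46299702 -0.8863598 ]
level handle [[426.2, 184.6], [413.4, 208.6]] [ 0.47058824 -0.88235294]
scene box [210.8 147.8] [248.1 179.5]
[210, 138, 28, 11, 44] [223.8 143.1] [ 0.93948996 -0.34257635]
level handle [[209.7, 148.2], [238.9, 137.2]] [-0.93580131  0.35252789]
```

The handle's position and direction match a level, centred caddy in both views, and nothing else in the scene has changed. Handing in.

```bash
python3 -c "
from workcell import robot
print(robot.close_job())"
```

```text
the job is handed in; nothing more can be done
None
```

The brass-handled caddy stands level in the middle of the blue display stand, and the job is handed in at about 17 s; the camera check showed nothing else moved, but I did not separately confirm all three buttons after setting it down.

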